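# Fit the cover panel into a find's transport case

## Task

Close the small transport case over the bronze find: lift the wooden cover panel off the sloping stand by its black handle, tuck its yellow-striped edge under the yellow lip of the case while the other edge is still raised, then swing that edge down gently, without letting it drop, until the panel lies flat and fully home in the case. Let go of it, and leave everything else on the table where it stands.

Things in the scene. Friction and masses are not known exactly. Their poses are not given: they have to be found in the camera images.
- panel_grip (a point): Centre of the cover panel's black handle: an upright bar across its middle, 18 mm thick (x), 60 mm long (y), rising 45 mm from the plate's upper face. The point is 30 mm above the plate's underside, over the centre of mass. Axes are the panel's: x from striped to plain edge, z out of the upper face. At the start z leans 30 degrees back towards the robot; the panel lifts off along its z.
- panel_hook (a point): Middle of the panel's yellow-striped edge, on the underside (80 mm from the centre along the panel's -x, 30 mm below panel_grip), axes as panel_grip. This edge goes under the lip. The stripe is 14 mm wide, on the upper face.
- panel_far (a point): Middle of the opposite, plain edge of the panel, on the underside (80 mm from the centre along the panel's +x). Same axes as panel_grip.
- panel: The loose plywood cover panel, 0.2 to 0.35 kg: a flat plate 160 (x) x 120 (y) x 6 mm thick with the handle on top. Origin at the centre of its underside, axes as panel_grip. It starts on the stand, sloping at 30 degrees, striped edge low and towards the robot.
- stand: Fixed black sloping stand, base 172 x 120 mm, origin at the centre of its foot. Its board slopes at 30 degrees, low towards the robot (its -x), top about 106 mm high; the panel's underside centre starts 68 mm above its foot. A steel stop, 4 mm high above the board, holds the panel's low edge.
- case: Fixed grey open case, 184 (x) x 146 (y) mm, origin at the centre of its foot; x points away from the lip side. A level dark ledge 40 mm up runs round a cavity with a flat bronze ladle. Pocket above the ledge: x -84 to +84, y -65 to +65 mm; walls 8 mm thick. Lip-side and side walls rise 22 mm above the ledge, the far wall (+x) 55 mm, so the panel must go in tilted 20 degrees or more.
- case_seat (a point): Centre of the case at ledge level, 40 mm above its foot, where the middle of the panel's underside comes to lie; axes of the case. The seated panel has 4 to 5 mm of play each way.
- case_lip (a point): Middle of the free lower edge of the yellow retaining lip, on the robot's side of the case: 66 mm from case_seat along the case's -x and 14 mm above the ledge. The lip reaches 18 mm inwards from the lip-side wall over its whole width and is 8 mm thick; the slot beneath it is 14 mm high and 18 mm deep.
- funnel: Loose bystander: bronze funnel-shaped vessel, 72 mm wide at the foot, 95 mm tall, standing between case and stand; origin at the centre of its foot.
- brush: Loose bystander: a brush 150 mm long lying near the robot, roughly along x; origin under its middle.
- jar: Loose bystander: amber jar, 56 mm diameter, 100 mm tall, beyond the work; origin at its foot.
- cup: Loose bystander: white cup, 70 mm diameter, 85 mm tall, beyond the work; origin at its foot.
There are look-alikes about, which are no part of the job. Of the things like the panel, leave any that is green; of the rest the larger one is meant.

How it is judged:
On the way, in this order (a step that is already met when the one before it is completed fails the run):
1. the panel is lifted clear of the stand (distance of panel_grip from where it was at the start of the episode above 0.03 m and contact force between panel and stand below 0.05 N), for 0.1 s.
2. the striped edge is under the lip while the other edge is still raised at least 15 mm (x of panel_hook in the frame of case_seat between -0.09 and -0.069 m and z of panel_hook in the frame of case_seat between -0.004 and 0.012 m and y of panel_hook in the frame of case_seat between -0.03 and 0.03 m and z of panel_far in the frame of case_seat above 0.015 m), for 0.1 s.
At the end, for the whole second after the job is handed in: The panel lies at rest on the case's ledge: both ends of its underside within 4 mm of ledge height, level within 0.04 rad, the right way up, its striped edge at least 7 mm under the lip, and it is released (x of panel_hook in the frame of case_seat between -0.09 and -0.073 m and y of panel in the frame of case_seat between -0.009 and 0.009 m and z of panel_hook in the frame of case_seat between -0.004 and 0.004 m and z of panel_far in the frame of case_seat between -0.004 and 0.004 m and angle between the z axis of panel and the z axis of case, either way round below 0.04 rad and angle between panel's own z axis and vertical below 0.3 rad and linear speed of panel below 0.02 m/s); the robot touches nothing.
It fails at once if the panel is dropped or slapped down in the case (it turns faster than 4 rad/s while over the case) (angular speed of panel above 4 rad/s and horizontal distance between panel and case_seat below 0.05 m).
It fails at once if the bronze funnel-shaped find is shifted by more than 20 mm (distance of funnel from where it was at the start of the episode above 0.02 m).
It fails at once if the brush is shifted by more than 20 mm (distance of brush from where it was at the start of the episode above 0.02 m).
It fails at once if the jar is shifted by more than 20 mm (distance of jar from where it was at the start of the episode above 0.02 m).
It fails at once if the cup is shifted by more than 20 mm (distance of cup from where it was at the start of the episode above 0.02 m).
It also fails if it takes over 51 s, if anything falls off the work surface, if the arm or the gripper's body presses on something with over 40 N, if the wrist force passes 120 N, or if a joint passes its speed limit or range.

## Robot

A 7-joint arm with a two-finger parallel gripper is mounted at the origin on the work surface. World frame = base frame: x ahead of the robot, y to its left, z up, the work surface at z = 0. Lengths are in m, angles in rad, forces in N, time in s.
With the tool pointing down it reaches from about 0.425 to 1.025 m from the base axis. Payload 9.4 kg.
Tool frame: the origin (TCP) lies on the mounting face of the last link; the fingertips stand 173 mm ahead of it and the grasp point (between the pads) lies 155 mm ahead of it; z points along the fingers, y is the direction in which the jaws open and shut (so a half turn about z gives the same grasp; the last joint's range is limited). The gripper opens to 85 mm and grips with 20 to 120 N. Pads are 22 mm wide; open, the fingers measure 114 mm over their backs; the gripper's body (76 mm by 85 mm) begins 54 mm behind the grasp point. The pads swing forward as they close: fully open they stand 13 mm farther back than shut.
Start: joints at [1.216, 0.599, -0.003, 1.599, 0.002, 0.943, -0.08], TCP at [0.199, -0.697, 0.405] pointing down, gripper open.
Joint ranges: [-2.57, 2.57], [-0.35, 1.97], [-1.29, 1.29], [0.11, 2.56], [-1.05, 4.19], [0.11, 1.86], [-2.63, 2.63]. Speed limits (rad/s): [2.22, 2.22, 3.01, 3.01, 3.14, 3.14, 3.14].

## Interface

Orientations are given as a unit quaternion [x, y, z, w].
In Python, from station import * gives the robot as it stands.
- The arm moves only by the shell command python3 -m crank 'ROWS'. ROWS is JSON, a list of rows, each an object of numbers: "x", "y", "z": the shift along the tool's x, y, z in m; "spin": the turn about the tool's z in rad; "fingers": the opening, from -1 (shut) to 1 (fully open), so that 0 is half open. A call has 1 to 12 rows; each row shifts and turns the pose as measured when the row begins, along the tool's axes as they then stand; what a row does not reach is not made up. A row lasts 1/8 s, in which the tool goes at most 62.5 mm and 10.7 degrees, less where a joint would pass 70% of its speed; a pose out of reach is approached as far as the arm can. A call with a gripper value outside its range is refused whole. The fingers move at their own pace and stop on an object; the grip force is fixed at half the most. Time passes only in rows, so rows that do not move let the fingers close. It gives the time, the measured TCP pose, the force and the opening at its end, in the units of the state.
- get_obs(): the state, without advancing time (a new reading comes with each control period).
- grab_frame(name): name is "scene" or "top" or "wrist"; returns (picture, depth): 384x512x3 uint8, red, green, blue; 384x512 float32, m along the optical axis (not along the pixel's ray), 0 where there is no reading.
- camera_params(name): a dict with "K" (3x3 intrinsics, pixels), "world_from_camera" (4x4, takes a point from camera to world coordinates). Camera axes: x right, y down, z forward; pixel columns grow to the right and rows downward; lengths in m; the calibration is good to about 2 mm. The wrist camera is an equidistant fisheye: a pixel r from the principal point sees the ray r / f radians off the axis. A picture is of the moment at which its call begins: read the wrist's pose just before it. camera_params takes no time and is no camera call; for the wrist camera it gives the pose at the moment of the call.
- hand_in(): hands the job in, once; it reports no verdict.
The state is a dict: "clock": time; "joints": joint angles; "joint_velocities": joint speeds; "effort": joint torques, N m; "tcp_pos": TCP position; "ee_rot": TCP orientation; "contact_force": force on the tool from outside, world axes, zero at the start; "torque": the same for the moment, N m; "finger_gap": finger opening in m.
Only numpy, scipy, OpenCV 4.12 (cv2) and the standard library are available. Lean on these libraries where they do the work, as an engineer would, in place of code of your own. Each camera call takes 0.05 s, during which the arm holds its last target. There are 200 camera calls.

## Working session

There is one attempt and no reset: what is moved stays moved. The work goes in short steps, Python scripts to look and compute and a shell command to move; the robot and the scene stay as the last step left them, time stands still between calls to the robot, and variables do not carry over. Pictures are saved under pics/ and viewed, about 8 in all and at most 12, crops included, and the job is handed in when it is done.

```bash
mkdir -p pics; ls
python3 - <<'E'
from station import *
import cv2,numpy as np
o=get_obs();print(o)
for n in ['scene','top']:
    p,d=grab_frame(n);c=camera_params(n)
    np.savez(f'{n}0.npz',p=p,d=d,K=c['K'],T=c['world_from_camera'])
    cv2.imwrite(f'pics/{n}0.png',p[:,:,::-1]);print(n,np.round(c['K'],1).tolist(),np.round(c['world_from_camera'],3).tolist())
a=cv2.imread('pics/scene0.png');b=cv2.imread('pics/top0.png')
E
```

```text
pics
{'clock': 0.0, 'joints': array([ 1.21631053,  0.60014152, -0.00254596,  1.60006948,  0.00181649,
        0.94291557, -0.07974512]), 'joint_velocities': array([ 9.89995685e-04, -1.49111516e-03, -4.12406691e-05,  5.09498880e-04,
        1.34434460e-04,  1.21087444e-05, -1.80280217e-03]), 'effort': array([-4.64643163e-04, -7.76447082e+01,  1.56488724e+00, -2.58001578e+01,
        1.23072139e-02,  9.01797961e-03,  2.06810262e-05]), 'tcp_pos': array([ 0.19877478, -0.69703325,  0.40382644]), 'ee_rot': array([ 9.90360916e-01,  1.38508736e-01, -1.81064967e-04, -7.44276021e-04]), 'contact_force': array([-0.25882501,  0.19063612,  0.64982139]), 'torque': array([-0.00141981, -0.02418475, -0.03783673]), 'finger_gap': 0.08541293321712953}
scene [[400.1, 0.0, 255.7], [0.0, 400.1, 191.2], [0.0, 0.0, 1.0]] [[0.636, 0.623, -0.456, 1.037], [0.772, -0.516, 0.372, -0.477], [-0.003, -0.588, -0.809, 0.973], [0.0, 0.0, 0.0, 1.0]]
top [[388.0, 0.0, 253.7], [0.0, 388.0, 189.4], [0.0, 0.0, 1.0]] [[0.052, -0.973, 0.225, 0.344], [-0.999, -0.051, 0.008, -0.057], [0.004, -0.225, -0.974, 1.071], [0.0, 0.0, 0.0, 1.0]]
```

View pics/scene0.png

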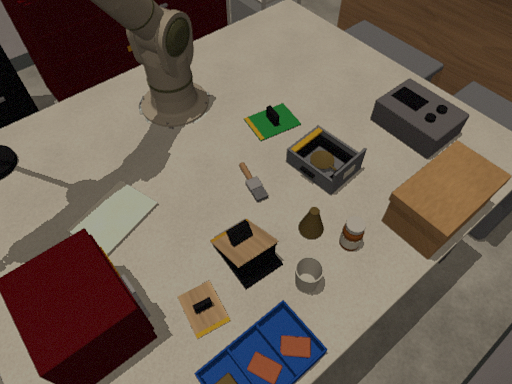

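View pics/top0.png

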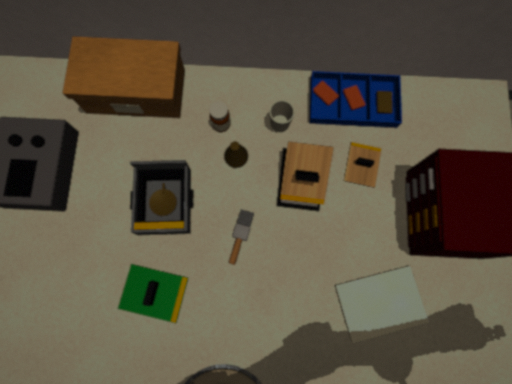

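Larger wooden panel on the black stand: scene (245,240) / top (305,175). The other two are the green one, top (153,293), and the small wooden one lying flat, top (363,165). The stand panel fits because it isn't green, it is the larger, and it is on the stand. I'll measure it and confirm it in a crop.

```bash
cat > h.py <<'E'
import numpy as np,cv2
def cloud(n):
    f=np.load(n);p,d,K,T=f['p'],f['d'],f['K'],f['T']
    v,u=np.mgrid[:d.shape[0],:d.shape[1]]
    c=np.stack([(u-K[0,2])/K[0,0]*d,(v-K[1,2])/K[1,1]*d,d],-1)
    return p,d,c@T[:3,:3].T+T[:3,3]
E
python3 - <<'E'
from h import *
a=[]
for n,boxes in [('top',dict(case=(125,195,155,240),panel=(272,340,138,212))),('scene',dict(case=(280,370,125,195),panel=(205,285,210,285)))]:
    p,d,P=cloud(n+'0.npz');hsv=cv2.cvtColor(p,cv2.COLOR_RGB2HSV)
    for k,(u0,u1,v0,v1) in boxes.items():
        H=hsv[v0:v1,u0:u1].reshape(-1,3).astype(int);Q=P[v0:v1,u0:u1].reshape(-1,3)
        yel=(H[:,0]>19)&(H[:,0]<32)&(H[:,1]>190)&(H[:,2]>90)&(Q[:,2]>.02)
        q=Q[yel];c=np.median(q,0);w,V=np.linalg.eigh(np.cov(q[:,:2].T));ax=V[:,1]*np.sign(V[1,1])
        s=(q[:,:2]-c[:2])@ax
        print(n,k,'yellow',yel.sum(),c.round(4),'z',np.percentile(q[:,2],[5,95]).round(3),'yaw of y-axis',np.degrees(np.arctan2(-ax[0],ax[1])).round(1),'ext',np.percentile(s,[1,99]).round(3))
        if k=='panel':
            wd=(H[:,0]>5)&(H[:,0]<20)&(H[:,1]>60)&(H[:,2]>90)&(Q[:,2]>.03)
            q=Q[wd];c=q.mean(0)
            for _ in range(3):
                U=np.linalg.svd(q-q.mean(0),full_matrices=False)[2][2];U*=np.sign(U[2]);r=(q-q.mean(0))@U;q=q[abs(r)<.006]
            print(' wood n',len(q),U.round(3),'tilt',np.degrees(np.arccos(U[2])).round(1),'mean',q.mean(0).round(4),'yaw',np.degrees(np.arctan2(-U[1],-U[0])).round(1),'z rng',np.percentile(q[:,2],[1,99]).round(3))
            m=np.zeros(p.shape[:2],np.uint8);m[v0:v1,u0:u1]=((wd|yel).reshape(v1-v0,u1-u0))*255
            print(' rect',cv2.minAreaRect(np.argwhere(m)[:,::-1].astype(np.float32)))
            # black handle: dark points above the panel plane
            hh=(Q-q.mean(0))@U; b=(hh>.015)&(hh<.06)&(H[:,2]<70)&(np.linalg.norm(Q-q.mean(0),axis=1)<.09)
            print(' handle',b.sum(),np.median(Q[b],0).round(4),np.percentile(hh[b],[5,95]).round(3))
            tp=b&(hh>.038);print(' handle top',tp.sum(),Q[tp].mean(0).round(4))
        else:
            o=(Q[:,2]>.03)&(Q[:,2]<.12);print(' case pts rng',np.percentile(Q[o],[1,99],0).round(3))
    crop=cv2.resize(p[boxes['panel'][2]-25:boxes['panel'][3]+25,boxes['panel'][0]-25:boxes['panel'][1]+45],None,fx=3,fy=3)
    a.append(cv2.resize(crop,(380,380)))
cv2.imwrite('pics/crop1.png',cv2.convertScaleAbs(np.hstack(a)[:,:,::-1],alpha=1.6))
E
```

```text
top case yellow 318 [0.4686 0.1931 0.062 ] z [0.059 0.065] yaw of y-axis -3.5 ext [-0.062  0.063]
 case pts rng [[0.449 0.12  0.033]
 [0.636 0.281 0.096]]
top panel yellow 171 [ 0.5631 -0.1875  0.038 ] z [0.034 0.042] yaw of y-axis 4.9 ext [-0.05   0.063]
 wood n 197 [-0.515 -0.05   0.856] tilt 31.1 mean [ 0.6346 -0.1872  0.0786] yaw 5.6 z rng [0.031 0.113]
 rect ((306.68115234375, 173.10382080078125), (46.145145416259766, 59.474159240722656), 6.981057643890381)
 handle 221 [ 0.6064 -0.1839  0.1111] [0.021 0.048]
 handle top 166 [ 0.604  -0.1837  0.1123]
scene case yellow 176 [0.4703 0.189  0.061 ] z [0.058 0.064] yaw of y-axis 4.9 ext [-0.058  0.065]
 case pts rng [[0.453 0.114 0.031]
 [0.641 0.272 0.096]]
scene panel yellow 31 [ 0.56   -0.2155  0.0368] z [0.032 0.039] yaw of y-axis -3.8 ext [-0.023  0.089]
 wood n 296 [-0.521  0.052  0.852] tilt 31.5 mean [ 0.6519 -0.1884  0.0877] yaw -5.8 z rng [0.063 0.111]
 rect ((243.72744750976562, 240.85379028320312), (37.913116455078125, 56.899715423583984), 57.2647705078125)
 handle 319 [ 0.6156 -0.1896  0.1067] [0.017 0.046]
 handle top 134 [ 0.6076 -0.1884  0.1122]
```

View pics/crop1.png

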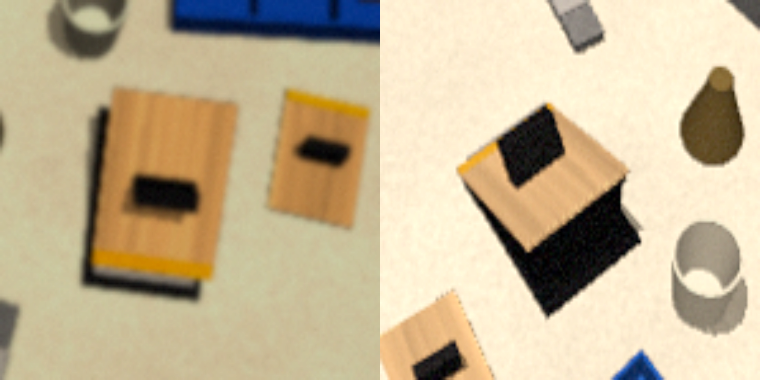

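The crop shows the large wooden panel on the stand, with its yellow low edge towards the robot and its black handle across the middle. The small panel beside it is a separate thing. Next I'll check the height of the red box along the way and the wrist camera's mounting.

Run:
```python
from h import *
from station import *
p,d,P=cloud('top0.npz')
Q=P[140:265,395:512].reshape(-1,3);Q=Q[Q[:,2]>.03];print('redbox',np.percentile(Q,[1,50,99],0).round(3))
Q=P[30:120,60:190].reshape(-1,3);Q=Q[Q[:,2]>.03];print('carton',np.percentile(Q,[1,99],0).round(3))
o=get_obs();c=camera_params('wrist');from scipy.spatial.transform import Rotation as R
B=np.eye(4);B[:3,:3]=R.from_quat(o['ee_rot']).as_matrix();B[:3,3]=o['tcp_pos']
print((np.linalg.inv(B)@c['world_from_camera']).round(3),c['K'])
```

```text
redbox [[ 0.43  -0.647  0.034]
 [ 0.54  -0.529  0.199]
 [ 0.666 -0.466  0.204]]
carton [[0.789 0.174 0.036]
 [0.956 0.46  0.144]]
[[ 0.001 -0.949 -0.314  0.081]
 [ 1.     0.001 -0.001  0.001]
 [ 0.001 -0.314  0.949  0.031]
 [ 0.     0.     0.     1.   ]] [[297.31863964   0.         256.67098767]
 [  0.         297.31863964 192.67989303]
 [  0.           0.           1.        ]]
```

```bash
python3 -m crank '[{"z":-0.03,"x":0.02,"y":-0.02},{"x":0.047,"y":-0.037,"z":-0.01},{"x":0.048,"y":-0.038},{"x":0.048,"y":-0.038},{"x":0.048,"y":-0.038},{"x":0.048,"y":-0.038},{"x":0.048,"y":-0.038},{"x":0.048,"y":-0.038},{"x":0.048,"y":-0.038},{"x":0.04,"y":-0.03,"spin":0.1},{"spin":0.12},{"spin":0.12}]'
```

```text
schema error: expected keys x, y, z, spin, fingers
```

```bash
python3 -m crank '[{"x":0.02,"y":-0.02,"z":-0.03,"spin":0,"fingers":1},{"x":0.047,"y":-0.037,"z":-0.01,"spin":0,"fingers":1},{"x":0.048,"y":-0.038,"z":0,"spin":0,"fingers":1},{"x":0.048,"y":-0.038,"z":0,"spin":0,"fingers":1},{"x":0.048,"y":-0.038,"z":0,"spin":0,"fingers":1},{"x":0.048,"y":-0.038,"z":0,"spin":0,"fingers":1},{"x":0.048,"y":-0.038,"z":0,"spin":0,"fingers":1},{"x":0.048,"y":-0.038,"z":0,"spin":0,"fingers":1},{"x":0.048,"y":-0.038,"z":0,"spin":0,"fingers":1},{"x":0.04,"y":-0.03,"z":0,"spin":0.1,"fingers":1},{"x":0,"y":0,"z":0,"spin":0.12,"fingers":1},{"x":0,"y":0,"z":0,"spin":0.12,"fingers":1}]'
python3 - <<'E'
from station import *
import numpy as np,cv2
from scipy.spatial.transform import Rotation as R
o=get_obs();c=camera_params('wrist');p,d=grab_frame('wrist')
print(R.from_quat(o['ee_rot']).as_matrix().round(3).tolist())
np.savez('w1.npz',p=p,d=d,K=c['K'],T=c['world_from_camera']);cv2.imwrite('pics/w1.png',p[:,:,::-1])
E
```

```text
clock: 1.6
tcp_pos: [0.5361, -0.2236, 0.4411]
ee_rot: [0.999, -0.036, -0.002, -0.003]
contact_force: [-0.2, -0.3, -0.4]
finger_gap: 0.0853
[[0.997, -0.072, -0.004], [-0.072, -0.997, 0.006], [-0.004, -0.005, -1.0]]
```

View pics/w1.png

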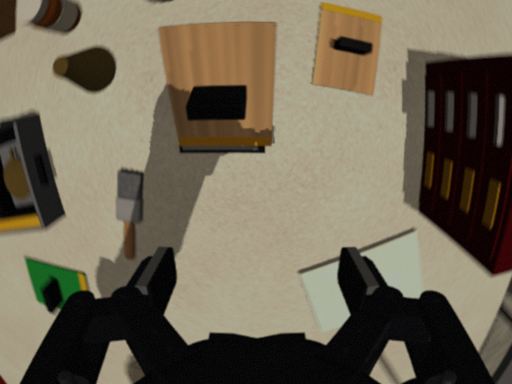

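The wrist picture shows the panel, corners about (160,28), (277,22), (273,146) and (180,150), with the handle top at (217,102). The stripe lies at rows 138-150. I'll cast the plate outline onto its fitted plane.

```bash
cat >> h.py <<'E'
def rays(K,T,uv):
    uv=np.asarray(uv,float);x=(uv-[K[0,2],K[1,2]])/K[0,0];r=np.linalg.norm(x,axis=-1,keepdims=True)+1e-12
    c=np.concatenate([np.sin(r)*x/r,np.cos(r)],-1);return c,c@T[:3,:3].T
def wcloud(n):
    f=np.load(n);p,d,K,T=f['p'],f['d'],f['K'],f['T']
    v,u=np.mgrid[:d.shape[0],:d.shape[1]]
    c,r=rays(K,T,np.stack([u,v],-1));return p,d,r*(d/c[...,2])[...,None]+T[:3,3],r,K,T
def onplane(T,r,q,n): return T[:3,3]+r*(((q-T[:3,3])@n)/(r@n))[...,None]
E
python3 - <<'E'
from h import *
p,d,P,r,K,T=wcloud('w1.npz');H=cv2.cvtColor(p,cv2.COLOR_RGB2HSV).astype(int)
box=np.zeros(d.shape,bool);box[15:158,150:285]=1
m=box&(H[...,0]<32)&(H[...,0]>4)&(H[...,1]>85)&(H[...,2]>70)&(P[...,2]>.025)
n,l,s,_=cv2.connectedComponentsWithStats(m.astype(np.uint8));k=1+np.argmax(s[1:,4]);m=l==k;print(s[k])
q=P[m]
for _ in range(4):
    c=q.mean(0);N=np.linalg.svd(q-c,full_matrices=False)[2][2];N*=np.sign(N[2]);q=q[abs((q-c)@N)<.005]
print('n',N.round(3),'tilt',np.degrees(np.arccos(N[2])).round(2),'yaw from n',np.degrees(np.arctan2(-N[1],-N[0])).round(1),len(q))
# plane coordinates
yw=np.cross(N,[1,0,0]);yw/=np.linalg.norm(yw);xw=np.cross(yw,N)
E=onplane(T,r[m],c,N);ab=np.stack([(E-c)@xw,(E-c)@yw],-1).astype(np.float32)
(ca,cb),wh,ang=cv2.minAreaRect(ab*1000);print('rect mm',ca,cb,wh,ang)
ang=(ang+45)%90-45;x=xw*np.cos(np.radians(ang))+yw*np.sin(np.radians(ang))
C=c+xw*ca/1000+yw*cb/1000
print('plate top centre',C.round(4),'x',x.round(3),'yaw',np.degrees(np.arctan2(x[1],x[0])).round(2))
print('grip (30deg ideal)',(C+N*.024).round(4),'underside z',(C-N*.006)[2].round(4))
# handle top
hh=(P-C)@N
t=box&(H[...,2]<60)&(hh>.038)&(hh<.052)&(abs((P-C)@x)<.03);Q=onplane(T,r[t],C+N*.045,N)
ab=np.stack([(Q-C)@x,(Q-C)@np.cross(N,x)],-1);print('handle top',t.sum(),ab.mean(0).round(4),np.percentile(ab,[2,98],0).round(4).tolist(),'h',np.median(hh[t]))
E
```

```text
[  158    22   117   125 10743]
n [-0.503  0.038  0.864] tilt 30.27 yaw from n -4.3 6415
rect mm -15.226753234863281 1.0436172485351562 (119.6634750366211, 161.510009765625) 84.75030517578125
plate top centre [ 0.6259 -0.1869  0.0729] x [ 0.861 -0.07   0.504] yaw -4.62
grip (30deg ideal) [ 0.6138 -0.186   0.0937] underside z 0.0678
handle top 1010 [ 0.0025 -0.0003] [[-0.0075, -0.0283], [0.0125, 0.0284]] h 0.04471672179218202
```

```bash
python3 -m crank '[{"x":0.038,"y":-0.022,"z":0.03,"spin":0,"fingers":1},{"x":0.037,"y":-0.021,"z":0.04,"spin":0.008,"fingers":1},{"x":0,"y":0,"z":0.05,"spin":0,"fingers":1},{"x":0,"y":0,"z":0,"spin":0,"fingers":1}]'; python3 -c "
from station import *
from scipy.spatial.transform import Rotation as R
print(R.from_quat(get_obs()['ee_rot']).as_matrix().round(4).tolist())"
```

```text
clock: 2.15
tcp_pos: [0.6161, -0.1851, 0.3186]
ee_rot: [0.999, -0.04, -0.001, -0.003]
contact_force: [0.8, 0.5, 0.3]
finger_gap: 0.0851
[[0.9968, -0.0797, -0.0022], [-0.0797, -0.9968, 0.0054], [-0.0026, -0.0053, -1.0]]
```

```bash
python3 -m crank '[{"x":-0.001,"y":0.0015,"z":0.035,"spin":0,"fingers":1},{"x":0,"y":0,"z":0.025,"spin":0,"fingers":1},{"x":0,"y":0,"z":0.011,"spin":0,"fingers":1},{"x":0,"y":0,"z":0,"spin":0,"fingers":1}]'
python3 - <<'E'
from station import *
import numpy as np,cv2
c=camera_params('wrist');p,d=grab_frame('wrist')
np.savez('w2.npz',p=p,d=d,K=c['K'],T=c['world_from_camera']);s,_=grab_frame('scene')
cv2.imwrite('pics/w2.png',cv2.convertScaleAbs(np.hstack([cv2.resize(p,(420,315)),cv2.resize(s[170:305,180:360],(380,315)) if 0 else cv2.resize(s[170:305,170:333],(380,315))])[:,:,::-1],alpha=1.6))
E
```

```text
clock: 2.65
tcp_pos: [0.6165, -0.1886, 0.2533]
ee_rot: [0.999, -0.039, 0.003, -0.002]
contact_force: [0.5, -0.0, 0.9]
finger_gap: 0.0857
```

View pics/w2.png

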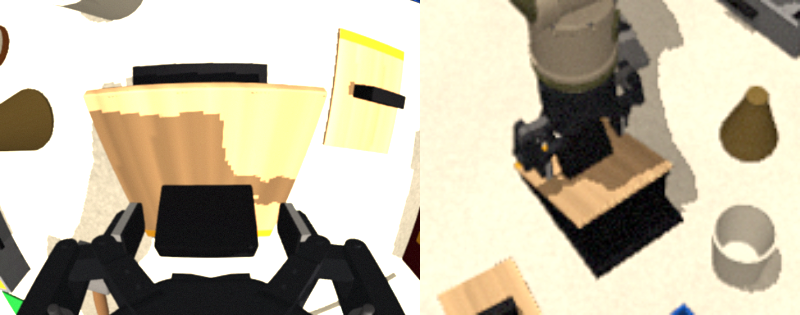

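The fingers straddle the handle, which spans columns 157-255 of the left half; the pads are near columns 138 and 282. It is well centred, so I'll go 5 mm lower and close.

```bash
python3 -m crank '[{"x":-0.001,"y":-0.001,"z":0.006,"spin":0,"fingers":1},{"x":0,"y":0,"z":0,"spin":0,"fingers":1},{"x":0,"y":0,"z":0,"spin":0,"fingers":-1},{"x":0,"y":0,"z":0,"spin":0,"fingers":-1},{"x":0,"y":0,"z":0,"spin":0,"fingers":-1},{"x":0,"y":0,"z":0,"spin":0,"fingers":-1}]'; python3 -c "
from station import *
from scipy.spatial.transform import Rotation as R
print(R.from_quat(get_obs()['ee_rot']).as_matrix().round(4).tolist())"
```

```text
clock: 3.5
tcp_pos: [0.6164, -0.1875, 0.2502]
ee_rot: [0.999, -0.039, 0.005, -0.001]
contact_force: [0.4, -0.7, 1.0]
finger_gap: 0.0588
[[0.9969, -0.0781, 0.0098], [-0.0782, -0.9969, 0.0024], [0.0095, -0.0032, -0.9999]]
```

Gripped: the gap is 59 mm on the 60 mm handle. Now lift straight up.

```bash
python3 -m crank '[{"x":0,"y":0,"z":-0.01,"spin":0,"fingers":-1},{"x":0,"y":0,"z":-0.02,"spin":0,"fingers":-1},{"x":0,"y":0,"z":-0.03,"spin":0,"fingers":-1},{"x":0,"y":0,"z":-0.03,"spin":0,"fingers":-1},{"x":0,"y":0,"z":-0.03,"spin":0,"fingers":-1},{"x":0,"y":0,"z":-0.03,"spin":0,"fingers":-1},{"x":0,"y":0,"z":0,"spin":0,"fingers":-1}]'
python3 - <<'E'
from station import *
import numpy as np,cv2
from scipy.spatial.transform import Rotation as R
print(R.from_quat(get_obs()['ee_rot']).as_matrix().round(4).tolist())
c=camera_params('wrist');p,d=grab_frame('wrist')
np.savez('w3.npz',p=p,d=d,K=c['K'],T=c['world_from_camera'])
for n in ['scene','top']:
    s,ds=grab_frame(n);c=camera_params(n);np.savez(n+'3.npz',p=s,d=ds,K=c['K'],T=c['world_from_camera'])
    if n=='scene': q=s
cv2.imwrite('pics/w3.png',cv2.convertScaleAbs(np.hstack([cv2.resize(p,(420,315)),cv2.resize(q[120:290,180:385],(380,315))])[:,:,::-1],alpha=1.6))
E
```

```text
clock: 4.38
tcp_pos: [0.6139, -0.1879, 0.4064]
ee_rot: [0.999, -0.039, 0.003, -0.002]
contact_force: [0.0, -0.9, -2.9]
finger_gap: 0.0589
[[0.9969, -0.0786, 0.0068], [-0.0786, -0.9969, 0.0029], [0.0066, -0.0034, -1.0]]
```

View pics/w3.png

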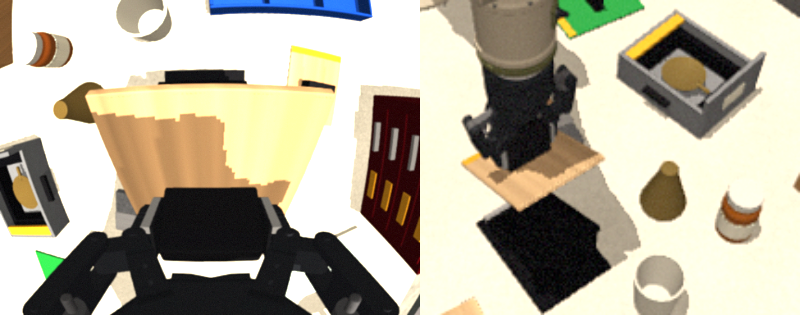

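```bash
cat > m.py <<'E'
from h import *
def panel(n,o_pos,o_R):
    p,d,P,r,K,T=wcloud(n);H=cv2.cvtColor(p,cv2.COLOR_RGB2HSV).astype(int)
    L=(P-o_pos)@o_R   # in tool frame
    m=(H[...,0]<32)&(H[...,0]>4)&(H[...,1]>70)&(H[...,2]>50)&(L[...,2]>.09)&(L[...,2]<.24)&(abs(L[...,1])<.07)&(L[...,0]>-.02)&(L[...,0]<.1)
    q=L[m]
    for _ in range(4):
        c=q.mean(0);N=np.linalg.svd(q-c,full_matrices=False)[2][2];N*=-np.sign(N[2]);q=q[abs((q-c)@N)<.004]
    mm=m&(abs((L-c)@N)<.006)
    y=np.cross(N,[1,0,0]);y/=np.linalg.norm(y);x=np.cross(y,N)
    e=(T[:3,3]-o_pos)@o_R;rr=r[mm]@o_R;E=e+rr*(((c-e)@N)/(rr@N))[:,None]
    a=(E-c)@x;b=(E-c)@y
    # far edge line: max a per b-bin
    bb=np.round(b/.004).astype(int);f=[(k*.004,a[bb==k].max()) for k in np.unique(bb) if (bb==k).sum()>20]
    f=np.array(f);f=f[1:-1];k=np.polyfit(f[:,0],f[:,1],1)
    print('tool-frame panel: n',N.round(3),'pts',len(q),'tilt deg',np.degrees(np.arctan2(N[0],-N[2])).round(2),'roll',np.degrees(N[1]).round(2))
    bc=(np.percentile(b,.5)+np.percentile(b,99.5))/2
    far=c+x*np.polyval(k,bc)+y*bc;ang=-np.arctan(k[0])
    X=x*np.cos(ang)+y*np.sin(ang)
    und=-N*.006
    print(' b width',np.ptp(np.percentile(b,[.5,99.5])).round(4),'yaw rel tool deg',np.degrees(ang).round(2),'x',X.round(3))
    F=far+und;Hk=F-.16*X;G=F-.08*X+.03*N
    print(' far',F.round(4),'hook',Hk.round(4),'grip pt',G.round(4))
    return F,Hk,G
E
python3 - <<'E'
from m import *
from station import *
from scipy.spatial.transform import Rotation as R
o=get_obs();Rm=R.from_quat(o['ee_rot']).as_matrix()
F,Hk,G=panel('w3.npz',o['tcp_pos'],Rm)
for v in (F,Hk,G): print((o['tcp_pos']+Rm@v).round(4))
for n in ['top0','scene0','top3','scene3']:
    f=np.load(n+'.npz');p,K,T=f['p'],f['K'],f['T'];H=cv2.cvtColor(p,cv2.COLOR_RGB2HSV).astype(int)
    u0,u1,v0,v1=(125,195,155,240) if 'top' in n else (280,370,120,165)
    m=np.zeros(H.shape[:2],bool);h=H[v0:v1,u0:u1];m[v0:v1,u0:u1]=(h[...,0]>19)&(h[...,0]<32)&(h[...,1]>180)&(h[...,2]>80)
    k,l,s,_=cv2.connectedComponentsWithStats(m.astype(np.uint8));m=l==1+np.argmax(s[1:,4])
    vu=np.argwhere(m)[:,::-1];c=np.c_[(vu-K[:2,2])/[K[0,0],K[1,1]],np.ones(len(vu))]@T[:3,:3].T
    Q=onplane(T,c,np.array([0,0,.062]),np.array([0,0,1.]))[:,:2].astype(np.float32)
    print(n,len(vu),cv2.minAreaRect(Q*1000))
E
```

```text
tool-frame panel: n [-0.491  0.001 -0.871] pts 34326 tilt deg -29.43 roll 0.08
 b width 0.1176 yaw rel tool deg 0.33 x [ 0.871 -0.005 -0.491]
 far [0.0838 0.0007 0.1386] hook [-0.0555  0.0015  0.2172] grip pt [-0.0006  0.0012  0.1518]
[ 0.6969 -0.1943  0.2643]
[ 0.558  -0.1838  0.1856]
[ 0.6127 -0.1881  0.2511]
top0 346 ((468.6903381347656, 193.87203979492188), (18.620864868164062, 128.010986328125), 4.629232883453369)
scene0 182 ((470.26043701171875, 191.77191162109375), (19.61614227294922, 126.86277770996094), 5.524604320526123)
top3 364 ((469.4406433105469, 193.87985229492188), (19.519872665405273, 127.90543365478516), 4.6294097900390625)
scene3 183 ((471.0671081542969, 191.8406982421875), (19.949678421020508, 126.86746215820312), 4.684504508972168)
```

```bash
python3 -m crank '[{"x":-0.01,"y":-0.02,"z":0,"spin":0,"fingers":-1},{"x":-0.018,"y":-0.042,"z":0,"spin":0,"fingers":-1},{"x":-0.018,"y":-0.042,"z":0,"spin":0,"fingers":-1},{"x":-0.018,"y":-0.042,"z":0,"spin":0,"fingers":-1},{"x":-0.018,"y":-0.042,"z":0,"spin":0,"fingers":-1},{"x":-0.009,"y":-0.023,"z":0,"spin":-0.05,"fingers":-1},{"x":0,"y":0,"z":0,"spin":-0.06,"fingers":-1},{"x":0,"y":0,"z":0,"spin":-0.044,"fingers":-1},{"x":0,"y":0,"z":0,"spin":0,"fingers":-1}]'
python3 - <<'E'
from m import *
from station import *
from scipy.spatial.transform import Rotation as R
o=get_obs();Rm=R.from_quat(o['ee_rot']).as_matrix();print(Rm.round(4).tolist())
c=camera_params('wrist');p,d=grab_frame('wrist')
np.savez('w4.npz',p=p,d=d,K=c['K'],T=c['world_from_camera'])
panel('w4.npz',o['tcp_pos'],Rm)
p,d,P,r,K,T=wcloud('w4.npz');H=cv2.cvtColor(p,cv2.COLOR_RGB2HSV).astype(int)
m=(H[...,0]>19)&(H[...,0]<32)&(H[...,1]>180)&(H[...,2]>60)&(P[...,1]>.1)&(P[...,2]>.05)&(P[...,2]<.075)
Q=onplane(T,r[m],np.array([0,0,.062]),np.array([0,0,1.]))[:,:2].astype(np.float32)
print('lip',m.sum(),np.median(P[m],0),cv2.minAreaRect(Q*1000))
cv2.imwrite('pics/w4.png',cv2.convertScaleAbs(p[:,:,::-1],alpha=1.6))
E
```

```text
clock: 5.65
tcp_pos: [0.5313, 0.0424, 0.3949]
ee_rot: [0.999, 0.045, -0.008, -0.003]
contact_force: [0.3, -0.7, -1.5]
finger_gap: 0.0592
[[0.9958, 0.0898, -0.0156], [0.0898, -0.9959, 0.0052], [-0.015, -0.0066, -0.9999]]
tool-frame panel: n [-0.487  0.002 -0.874] pts 34355 tilt deg -29.11 roll 0.11
 b width 0.1177 yaw rel tool deg 0.34 x [ 0.874 -0.005 -0.487]
 far [0.0822 0.0003 0.1426] hook [-0.0575  0.0011  0.2204] grip pt [-0.0022  0.0008  0.1553]
lip 831 [0.46755339 0.2123169  0.0613907 ] ((467.78369140625, 214.03179931640625), (18.58391571044922, 87.28632354736328), 5.0309553146362305)
```

View pics/w4.png

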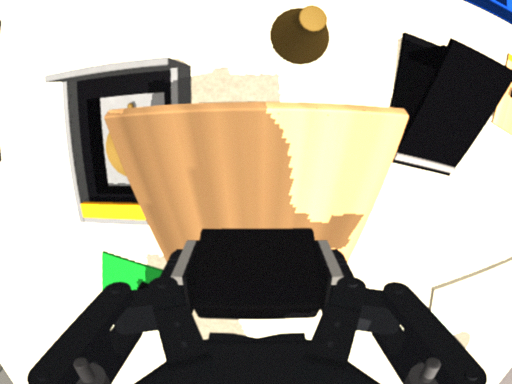

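```bash
cat > go.py <<'E'
import sys,numpy as np
from station import *
from scipy.spatial.transform import Rotation as R
S=np.array([.5443,.1995,.04]);C=R.from_euler('z',4.7,degrees=True).as_matrix()
def rel(F,Hk,G):
    o=get_obs();Rm=R.from_quat(o['ee_rot']).as_matrix()
    w=lambda v:((o['tcp_pos']+Rm@v-S)@C*1000).round(1)
    print('tool z',Rm[:,2].round(4),'F',o['contact_force'].round(1),'yaw tool',np.degrees(np.arctan2(Rm[1,0],Rm[0,0])).round(2))
    print('case frame mm: hook',w(Hk),'far',w(F),'grip',w(G))
    return o,Rm,w
def step(Hk,target,o,Rm):
    t=S+C@np.array(target)
    print('need tool shift',(Rm.T@(t-o['tcp_pos'])-Hk).round(4))
E
python3 - <<'E'
from go import *
F,H,G=map(np.array,([.0822,.0003,.1426],[-.0575,.0011,.2204],[-.0022,.0008,.1553]))
o,Rm,w=rel(F,H,G);step(H,[-.055,0,.045],o,Rm)
E
```

```text
tool z [-0.0156  0.0052 -0.9999] F [-1.1 -0.  -2.2] yaw tool 5.1
case frame mm: hook [ -86.6 -155.8  135.4] far [  54.2 -154.5  211.1] grip [ -30.3 -155.5  199.7]
need tool shift [ 0.0341 -0.1549  0.0909]
```

```bash
python3 -m crank '[{"x":0.006,"y":-0.02,"z":0,"spin":0.01,"fingers":-1},{"x":0.009,"y":-0.045,"z":0,"spin":0,"fingers":-1},{"x":0.009,"y":-0.045,"z":0,"spin":0,"fingers":-1},{"x":0.008,"y":-0.035,"z":0.01,"spin":0,"fingers":-1},{"x":0,"y":-0.008,"z":0.03,"spin":0,"fingers":-1},{"x":0,"y":0,"z":0.03,"spin":0,"fingers":-1},{"x":0,"y":0,"z":0.015,"spin":0,"fingers":-1},{"x":0,"y":0,"z":0,"spin":0,"fingers":-1}]'
python3 - <<'E'
from m import *
from go import *
o=get_obs();Rm=R.from_quat(o['ee_rot']).as_matrix()
c=camera_params('wrist');p,d=grab_frame('wrist')
np.savez('w5.npz',p=p,d=d,K=c['K'],T=c['world_from_camera'])
F,H,G=panel('w5.npz',o['tcp_pos'],Rm);o,Rm,w=rel(F,H,G);step(H,[-.056,0,.02],o,Rm)
s,_=grab_frame('scene');t,_=grab_frame('top')
cv2.imwrite('pics/w5.png',cv2.convertScaleAbs(np.hstack([cv2.resize(s[100:220,250:400],(400,320)),cv2.resize(p,(400,320))])[:,:,::-1],alpha=1.6))
E
```

```text
clock: 6.7
tcp_pos: [0.5517, 0.2002, 0.3065]
ee_rot: [0.999, 0.034, -0.008, -0.002]
contact_force: [-0.3, 0.0, -1.1]
finger_gap: 0.0589
tool-frame panel: n [-0.486  0.002 -0.874] pts 34286 tilt deg -29.11 roll 0.12
 b width 0.1175 yaw rel tool deg 0.38 x [ 0.874 -0.005 -0.486]
 far [0.0822 0.0004 0.1426] hook [-0.0576  0.0013  0.2204] grip pt [-0.0023  0.0009  0.1553]
tool z [-0.0149  0.0042 -0.9999] F [-0.  -0.7 -1.8] yaw tool 3.93
case frame mm: hook [-53.2   0.8  47.6] far [ 87.7  -0.6 123.4] grip [3.100e+00 1.000e-01 1.119e+02]
need tool shift [-0.0024  0.001   0.0276]
```

View pics/w5.png

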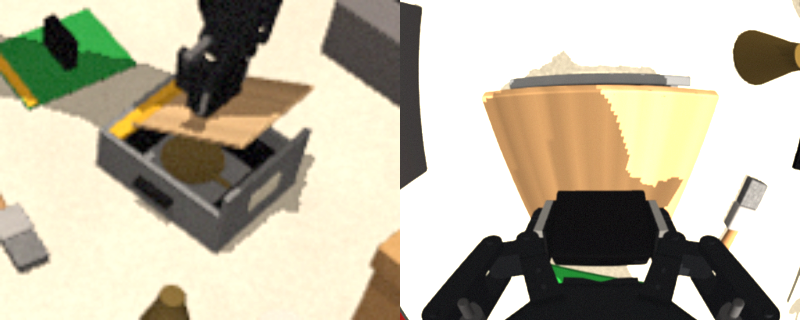

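The panel hangs tilted over the case with its striped edge just inside the lip, and the far edge is above the far wall. I'll descend, and check the case from the visible far wall.

```bash
python3 -m crank '[{"x":-0.002,"y":0.001,"z":0.015,"spin":-0.008,"fingers":-1},{"x":0,"y":0,"z":0.015,"spin":0,"fingers":-1},{"x":0,"y":0,"z":0.008,"spin":0,"fingers":-1},{"x":0,"y":0,"z":0,"spin":0,"fingers":-1}]'
python3 - <<'E'
from m import *
from go import *
o=get_obs();Rm=R.from_quat(o['ee_rot']).as_matrix()
c=camera_params('wrist');p,d=grab_frame('wrist')
np.savez('w6.npz',p=p,d=d,K=c['K'],T=c['world_from_camera'])
F,H,G=panel('w6.npz',o['tcp_pos'],Rm);o,Rm,w=rel(F,H,G);step(H,[-.058,0,.0],o,Rm)
p,d,P,r,K,T=wcloud('w5.npz')
L=(P-S)@C
m=(L[...,2]>.05)&(L[...,2]<.06)&(L[...,0]>.07)&(L[...,0]<.11)&(abs(L[...,1])<.1)
k,l,s,_=cv2.connectedComponentsWithStats(m.astype(np.uint8));m=l==1+np.argmax(s[1:,4])
Q=(onplane(T,r[m],S+[0,0,.055],np.array([0,0,1.]))-S)@C*1000
print('far wall top in case frame',m.sum(),cv2.minAreaRect(Q[:,:2].astype(np.float32)),np.percentile(Q,[1,99],0).round(1))
E
```

```text
clock: 7.35
tcp_pos: [0.55, 0.1989, 0.269]
ee_rot: [0.999, 0.038, -0.005, -0.003]
contact_force: [0.2, 0.7, -2.8]
finger_gap: 0.059
tool-frame panel: n [-0.486  0.002 -0.874] pts 34309 tilt deg -29.11 roll 0.12
 b width 0.1176 yaw rel tool deg 0.34 x [ 0.874 -0.005 -0.486]
 far [0.0822 0.0004 0.1426] hook [-0.0576  0.0012  0.2204] grip pt [-0.0023  0.0008  0.1553]
tool z [-0.0104  0.0062 -0.9999] F [-0.6 -0.6 -1.9] yaw tool 4.36
case frame mm: hook [-54.   -0.3   9.5] far [86.5 -0.9 86. ] grip [ 1.9 -0.7 74.1]
need tool shift [-0.0039 -0.0002  0.0096]
far wall top in case frame 2969 ((87.0344009399414, 0.38333892822265625), (8.35334587097168, 144.29519653320312), 0.025720791891217232) [[ 83.2 -69.9  55. ]
 [ 90.9  70.6  55. ]]
```

```bash
python3 -m crank '[{"x":-0.002,"y":0,"z":0.006,"spin":0,"fingers":-1},{"x":0,"y":0,"z":0.004,"spin":0,"fingers":-1},{"x":0,"y":0,"z":0.004,"spin":0,"fingers":-1},{"x":0,"y":0,"z":0,"spin":0,"fingers":-1}]'
cat > look.py <<'E'
import sys
from m import *
from go import *
o=get_obs();Rm=R.from_quat(o['ee_rot']).as_matrix()
c=camera_params('wrist');p,d=grab_frame('wrist');n=sys.argv[1]
np.savez(n,p=p,d=d,K=c['K'],T=c['world_from_camera'])
F,H,G=panel(n,o['tcp_pos'],Rm);o,Rm,w=rel(F,H,G);print('clock',o['clock'])
E
python3 look.py w7.npz
```

```text
clock: 7.9
tcp_pos: [0.5499, 0.1994, 0.2574]
ee_rot: [0.999, 0.038, -0.002, -0.004]
contact_force: [-1.1, -0.7, 0.3]
finger_gap: 0.0594
tool-frame panel: n [-0.437 -0.001 -0.9  ] pts 34243 tilt deg -25.9 roll -0.08
 b width 0.1177 yaw rel tool deg 0.48 x [ 0.9   -0.009 -0.437]
 far [0.0821 0.0003 0.1472] hook [-0.0618  0.0018  0.2171] grip pt [-0.0029  0.001   0.1551]
tool z [-0.0032  0.0085 -1.    ] F [0.5 0.1 2. ] yaw tool 4.36
case frame mm: hook [-56.7  -0.1   0.5] far [87.4 -0.1 70. ] grip [ 2.3 -0.2 62.3]
clock 7.95
```

The striped edge touches the ledge and the tilt eased to 26°. Now slide it under the lip.

```bash
python3 -m crank '[{"x":-0.006,"y":0,"z":0,"spin":0,"fingers":-1},{"x":-0.006,"y":0,"z":0,"spin":0,"fingers":-1},{"x":-0.006,"y":0,"z":0,"spin":0,"fingers":-1},{"x":0,"y":0,"z":0,"spin":0,"fingers":-1},{"x":0,"y":0,"z":0,"spin":0,"fingers":-1}]'; python3 look.py w8.npz
```

```text
clock: 8.57
tcp_pos: [0.5347, 0.1981, 0.2589]
ee_rot: [0.999, 0.038, 0.004, -0.006]
contact_force: [0.7, -0.7, -0.0]
finger_gap: 0.0592
tool-frame panel: n [-0.443 -0.    -0.897] pts 34316 tilt deg -26.28 roll -0.01
 b width 0.1176 yaw rel tool deg 0.56 x [ 0.897 -0.01  -0.443]
 far [0.0822 0.0003 0.1466] hook [-0.0613  0.0018  0.2174] grip pt [-0.0028  0.001   0.1551]
tool z [ 0.0082  0.0119 -0.9999] F [-0.7  0.6 -0.7] yaw tool 4.35
case frame mm: hook [-69.    0.4   0.9] far [73.8  0.3 73. ] grip [-11.1   0.1  63.7]
clock 8.625
```

```bash
python3 -m crank '[{"x":-0.005,"y":0,"z":0,"spin":0,"fingers":-1},{"x":-0.003,"y":0,"z":0,"spin":0,"fingers":-1},{"x":0,"y":0,"z":0,"spin":0,"fingers":-1},{"x":0,"y":0,"z":0,"spin":0,"fingers":-1}]'; python3 look.py w9.npz
```

```text
clock: 9.12
tcp_pos: [0.5263, 0.1976, 0.2589]
ee_rot: [0.999, 0.038, 0.005, -0.006]
contact_force: [-0.1, 0.1, -0.1]
finger_gap: 0.0589
tool-frame panel: n [-0.443 -0.    -0.897] pts 34320 tilt deg -26.29 roll -0.01
 b width 0.1177 yaw rel tool deg 0.56 x [ 0.897 -0.01  -0.443]
 far [0.0822 0.0002 0.1466] hook [-0.0613  0.0018  0.2175] grip pt [-0.0029  0.001   0.1551]
tool z [ 0.0086  0.0122 -0.9999] F [1.  0.4 0.2] yaw tool 4.36
case frame mm: hook [-77.3   0.7   0.9] far [65.5  0.6 73.1] grip [-19.4   0.4  63.7]
clock 9.175
```

The edge is under the lip (hook at about -77 mm, far edge raised 73 mm). Now swing down along the arc, first half.

```bash
python3 -m crank '[{"x":0.003,"y":0,"z":0.0035,"spin":0,"fingers":-1},{"x":0.003,"y":0,"z":0.004,"spin":0,"fingers":-1},{"x":0.003,"y":0,"z":0.004,"spin":0,"fingers":-1},{"x":0.003,"y":0,"z":0.0045,"spin":0,"fingers":-1},{"x":0,"y":0,"z":0,"spin":0,"fingers":-1}]'; python3 look.py w10.npz
```

```text
clock: 9.8
tcp_pos: [0.5397, 0.1988, 0.2443]
ee_rot: [0.999, 0.038, 0.005, -0.006]
contact_force: [0.1, -0.0, 2.6]
finger_gap: 0.0589
tool-frame panel: n [-0.252 -0.004 -0.968] pts 32713 tilt deg -14.58 roll -0.24
 b width 0.1179 yaw rel tool deg 0.37 x [ 0.968 -0.008 -0.252]
 far [0.0794 0.0005 0.1633] hook [-0.0754  0.0017  0.2036] grip pt [-0.0056  0.001   0.1544]
tool z [ 0.0097  0.0122 -0.9999] F [ 0.  -0.9  1.6] yaw tool 4.33
case frame mm: hook [-77.9   0.7  -0.1] far [76.5  0.5 41.9] grip [-8.6  0.4 49.9]
clock 9.85
```

```bash
python3 -m crank '[{"x":0.002,"y":0,"z":0.0035,"spin":0,"fingers":-1},{"x":0.002,"y":0,"z":0.0035,"spin":0,"fingers":-1},{"x":0.0015,"y":0,"z":0.0035,"spin":0,"fingers":-1},{"x":0.0015,"y":0,"z":0.0035,"spin":0,"fingers":-1},{"x":0.001,"y":0,"z":0.003,"spin":0,"fingers":-1},{"x":0,"y":0,"z":0,"spin":0,"fingers":-1}]'; python3 look.py w11.npz
```

```text
clock: 10.6
tcp_pos: [0.5491, 0.1995, 0.2285]
ee_rot: [0.999, 0.038, 0.006, -0.006]
contact_force: [-0.6, 0.1, 2.7]
finger_gap: 0.0589
tool-frame panel: n [-0.06  -0.004 -0.998] pts 30326 tilt deg -3.45 roll -0.22
 b width 0.118 yaw rel tool deg 0.5 x [ 0.998 -0.009 -0.06 ]
 far [0.0739 0.0005 0.1781] hook [-0.0858  0.0019  0.1878] grip pt [-0.0078  0.0011  0.153 ]
tool z [ 0.0119  0.0125 -0.9999] F [0.5 0.7 2.2] yaw tool 4.33
case frame mm: hook [-78.6   0.4  -0.3] far [80.9  0.7 11.4] grip [-1.   0.4 35.4]
clock 10.65
```

```bash
python3 -m crank '[{"x":0.001,"y":0,"z":0.003,"spin":0,"fingers":-1},{"x":0,"y":0,"z":0.003,"spin":0,"fingers":-1},{"x":0,"y":0,"z":0.002,"spin":0,"fingers":-1},{"x":0,"y":0,"z":0,"spin":0,"fingers":-1}]'; python3 look.py w12.npz
```

```text
clock: 11.15
tcp_pos: [0.5513, 0.1998, 0.2221]
ee_rot: [0.999, 0.038, 0.008, -0.006]
contact_force: [-0.8, -0.1, 3.2]
finger_gap: 0.0591
tool-frame panel: n [ 0.015 -0.005 -1.   ] pts 28985 tilt deg 0.85 roll -0.28
 b width 0.1184 yaw rel tool deg 0.35 x [ 1.    -0.006  0.015]
 far [0.0704 0.0006 0.1835] hook [-0.0896  0.0016  0.1811] grip pt [-0.0092  0.0009  0.1523]
tool z [ 0.0154  0.0133 -0.9998] F [-0.2  0.   5.2] yaw tool 4.35
case frame mm: hook [-79.7   0.9  -0.4] far [80.3  0.9 -0.2] grip [ 0.3  0.7 29.7]
clock 11.2
```

It lies flat: both edges are within 0.5 mm of the ledge. Release and retreat.

```bash
python3 -m crank '[{"x":0,"y":0,"z":0,"spin":0,"fingers":0.85},{"x":0,"y":0,"z":0,"spin":0,"fingers":0.85},{"x":0,"y":0,"z":0,"spin":0,"fingers":0.85},{"x":0,"y":0,"z":-0.01,"spin":0,"fingers":0.85},{"x":0,"y":0,"z":-0.02,"spin":0,"fingers":0.85},{"x":0,"y":0,"z":-0.04,"spin":0,"fingers":0.85},{"x":0,"y":0,"z":-0.05,"spin":0,"fingers":0.85},{"x":-0.03,"y":0,"z":-0.05,"spin":0,"fingers":0.85},{"x":-0.03,"y":0,"z":-0.03,"spin":0,"fingers":0.85},{"x":0,"y":0,"z":0,"spin":0,"fingers":0.85}]'
python3 - <<'E'
from m import *
from go import *
c=camera_params('wrist');p,d=grab_frame('wrist');np.savez('w13.npz',p=p,d=d,K=c['K'],T=c['world_from_camera'])
p,d,P,r,K,T=wcloud('w13.npz');H=cv2.cvtColor(p,cv2.COLOR_RGB2HSV).astype(int);L=(P-S)@C
m=(H[...,0]<20)&(H[...,0]>4)&(H[...,1]>70)&(H[...,2]>50)&(abs(L[...,0])<.1)&(abs(L[...,1])<.075)&(abs(L[...,2])<.03)
q=L[m];A=np.c_[q[:,:2],np.ones(len(q))];k=np.linalg.lstsq(A,q[:,2],rcond=None)[0]
print('top face: slopes',k[:2].round(4),'z0 mm (expect 6)',(k[2]*1000).round(1))
Q=(onplane(T,r[m],S+[0,0,.006],np.array([0,0,1.]))-S)@C*1000;print(np.percentile(Q[:,:2],[.5,99.5],0).round(1))
s,_=grab_frame('scene');t,_=grab_frame('top')
cv2.imwrite('pics/end.png',cv2.convertScaleAbs(np.hstack([cv2.resize(s,(440,330)),cv2.resize(p,(360,330))])[:,:,::-1],alpha=1.5))
# bystander shift: compare top image
t0=np.load('top0.npz')['p'];df=cv2.absdiff(t,t0).max(2)
for n,(u,v,w) in dict(funnel=(236,155,16),brush=(241,236,30),jar=(220,120,14),cup=(280,116,16)).items(): print(n,'mean diff',df[v-w:v+w,u-w:u+w].mean().round(1))
E
```

```text
clock: 12.45
tcp_pos: [0.4865, 0.1923, 0.4299]
ee_rot: [0.999, 0.038, 0.009, -0.007]
contact_force: [0.7, -0.6, 0.1]
finger_gap: 0.0792
top face: slopes [-0.0418  0.022 ] z0 mm (expect 6) 6.5
[[-90.3 -58.5]
 [ 81.4  65.1]]
funnel mean diff 13.0
brush mean diff 17.8
jar mean diff 14.9
cup mean diff 13.6
```

View pics/end.png

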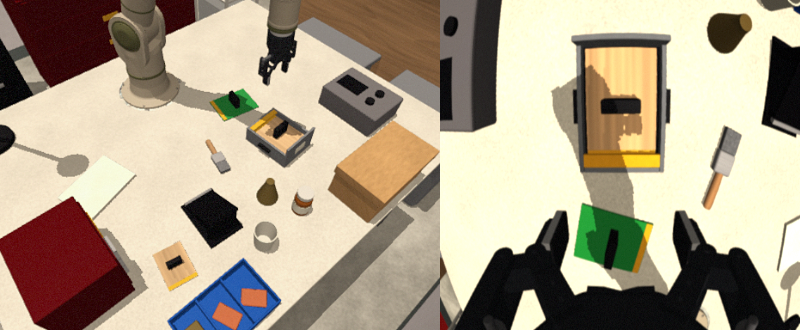

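The panel lies in the case under the lip, and all bystanders stand where they were. The slope fit picked up lip and wall pixels, so I'll repeat it on interior pixels only.

Run:
```python
from m import *
from go import *
p,d,P,r,K,T=wcloud('w13.npz');H=cv2.cvtColor(p,cv2.COLOR_RGB2HSV).astype(int);L=(P-S)@C
m=(H[...,0]<22)&(H[...,0]>4)&(H[...,1]>60)&(H[...,2]>50)&(L[...,0]<.075)&(L[...,0]>-.058)&(abs(L[...,1])<.052)&(abs(L[...,2]-.006)<.012)
q=L[m];A=np.c_[q[:,:2],np.ones(len(q))];k=np.linalg.lstsq(A,q[:,2],rcond=None)[0]
print(len(q),'slopes',k[:2].round(4),'z0',(k[2]*1000).round(1))
m2=(H[...,0]<19)&(H[...,0]>4)&(H[...,1]>70)&(H[...,2]>60)&(abs(L[...,0]-.04)<.035)&(abs(L[...,1])<.075)&(abs(L[...,2]-.006)<.01)
Q=(onplane(T,r[m2],S+[0,0,.006],np.array([0,0,1.]))-S)@C*1000;print('y ext',np.percentile(Q[:,1],[1,99]).round(1))
h=(H[...,2]<50)&(abs(L[...,0])<.03)&(abs(L[...,1])<.04)&(abs(L[...,2]-.051)<.006)
Q=(onplane(T,r[h],S+[0,0,.051],np.array([0,0,1.]))-S)@C*1000;print('handle top x,y',np.percentile(Q[:,:2],[2,98],0).round(1).tolist(),'z',(np.median(L[h][:,2])*1000).round(1),h.sum())
print(get_obs()['contact_force'])
```

```text
8495 slopes [0.0012 0.0016] z0 5.3
y ext [-58.4  60.3]
handle top x,y [[-6.3, -25.8], [9.5, 29.2]] z 50.2 901
[-0.42441572  0.39733862 -0.32804052]
```

```bash
python3 -c "
from station import *
print(hand_in())"
```

```text
the job is handed in; nothing more can be done
None
```

The cover panel is seated flat in the case, released, and the job is handed in at about 12.5 s on the robot's clock. No verdict was reported.

I gripped the large wooden panel by the ends of its handle and lifted it off the stand. Its striped edge went about 11 mm under the lip while the far edge was still raised about 73 mm. I then swung the far edge down in small steps, still gripped, until it lay level.

**Last checks:**
- **Height and level:** the upper face is 5.3 mm above the ledge (6 expected), and its slopes are below 0.002 rad.
- **Position:** the handle is centred within about 2 mm of the case centre, which puts the striped edge about 12 mm under the lip.
- **Contact:** the gripper is well clear of the case, and the force reading is only noise.
- **Bystanders:** in the final picture the funnel, brush, jar and cup stand where they were.

**Checks that failed or disagreed:**
- My first slope fit gave 0.04 rad because lip and wall pixels got into it; the repeat on interior pixels gave the slopes above.
- Comparing the start and end top-camera pictures around the bystanders gave brightness differences of 13 to 18. I took these as a general lighting change and did not measure their positions.

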